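Open the press-and-turn parts tub under the magnifier lamp

ROBOT

A 6-joint arm with a two-finger parallel gripper is mounted at the origin on the work surface. World frame = base frame: x ahead of the robot, y to its left, z up, the work surface at z = 0. Lengths are in m, angles in rad, forces in N, time in s.
With the tool pointing down it reaches from about 0.25 to 0.725 m from the base axis. Payload 4 kg.
Tool frame: the origin (TCP) lies at the very end of the fingers, on their centre line; the grasp point (between the pads) lies 19 mm behind it; x points along the fingers, z is the direction in which the jaws open and shut, and the axes are right-handed (so a half turn about x gives the same grasp; the last joint's range is limited). The gripper opens to 85 mm and grips with 20 to 120 N. Pads are 22 mm wide; open, the fingers measure 114 mm over their backs; the gripper's body (76 mm by 85 mm) begins 54 mm behind the grasp point. The pads swing forward as they close: fully open they stand 13 mm farther back than shut.
Start: joints at [-1.138, 0.241, 0.005, 1.335, 0, 1.571], TCP at [0.21, -0.454, 0.231] pointing down, gripper open.
Joint ranges: [-2.72, 2.72], [-1.05, 1.87], [-1.09, 1.28], [-1.99, 2.15], [-1.42, 1.44], [-3.14, 3.14]. Speed limits (rad/s): [2.79, 2.79, 3.14, 3.14, 3.14, 3.14].

INTERFACE

Orientations are given as a unit quaternion [x, y, z, w].
In Python, from workcell import bot gives the robot as it stands.
- The arm moves only by the tool step_arm, never from a script. Its argument "series" is a list of rows, each an object of numbers: "x", "y", "z": the shift along the world's x, y, z in cm; "twist": the turn about the world's z in degrees; "jaw": the finger opening in cm, from 0 to 8.54. In form: [{"x": .., "y": .., "z": .., "twist": .., "jaw": ..}, ...]. A call has 1 to 10 rows; each row is the pose to reach, as a shift and turn from the pose measured when the call began; what a row does not reach only later rows make up. A row lasts 1/12 s, in which the tool goes at most 41.7 mm and 7.16 degrees, less where a joint would pass 70% of its speed; a pose out of reach is approached as far as the arm can. A call with a gripper value outside its range is refused whole. The fingers move at their own pace and stop on an object; the grip force is fixed at half the most. Time passes only in rows, so rows that repeat a pose let the fingers close. It gives the time, the measured TCP pose, the force and the opening at its end, in the units of the state.
- bot.get_obs(): the state, without advancing time (a new reading comes with each control period).
- bot.camera(name): name is "scene" or "top"; returns (picture, depth): 420x560x3 uint8, red, green, blue; 420x560 float32, m along the optical axis (not along the pixel's ray), 0 where there is no reading.
- bot.camera_info(name): a dict with "camera_matrix" (3x3 intrinsics, pixels), "R" (3x3) and "t" (3): a world point X has camera coordinates R X + t. Camera axes: x right, y down, z forward; pixel columns grow to the right and rows downward; lengths in m; the calibration is good to about 2 mm. A picture is of the moment at which its call begins. camera_info takes no time and is no camera call.
- bot.job_done(): hands the job in, once; it reports no verdict.
The state is a dict: "clock": time; "joint_pos": joint angles; "joint_vel": joint speeds; "tau": joint torques, N m; "eef_pos": TCP position; "tool_rot": TCP orientation; "ft_force": force on the tool from outside, world axes, zero at the start; "ft_torque": the same for the moment, N m; "grip_width": finger opening in m.
Only numpy, scipy, OpenCV 4.12 (cv2) and the standard library are available. Lean on these libraries where they do the work, as an engineer would, in place of code of your own. Each camera call takes 0.05 s, during which the arm holds its last target.

TASK

The parts tub under the magnifier is needed open: first swing the lamp arm sideways, well clear of the tub with at least half the head's width of free space beside it, going to the side where the tall bottle does not stand. Then press the tub's cap firmly down, keep it down while turning it anticlockwise (seen from above) as far as it goes, and let it pop up open. Finally swing the lamp back so that its head is centred over the open tub, and leave the bottle, the lens tray, the spectacle frame and the pliers undisturbed.

Things in the scene. Friction and masses are not known exactly. Their poses are not given: they have to be found in the camera images.
- tub_top (a point): centre of the upper face of the tub's fixed body, hidden under the cap, 90 mm above the counter. The tub is a round white plastic tub, 100 mm diameter, held fast in a grey round holder 130 mm in diameter and 12 mm high screwed to the counter; it cannot move. The cap axis is vertical through this point.
- cap_face (a point): centre of the flat top of the tub's cap (moves with it; 105 mm above the counter when closed). The cap is a white ribbed disc 110 mm in diameter, 30 mm thick below this face, with one straight upright fin across its top through the centre: 100 mm long, 12 mm thick, 16 mm high. The point's x axis runs along the fin, z is up. The flat half-circles beside the fin can be pressed on.
- cap_lift (a joint): height of the cap in m: 0 closed, negative pressed (stop -0.011), 0.012 popped up open. A 650 N/m spring pushes up: about 10 N to start moving, 14 N at -0.006, 17 N at the bottom. Unless pressed below -0.006 the cap cannot turn; it must stay below -0.006 (aim for -0.009) during the whole turn up to 1.2 rad.
- cap (a joint): angle of the cap in rad, growing anticlockwise seen from above: 0 locked (start), free to rise from 1.2, stop at 1.45. Friction 0.08 N m. When let go beyond 1.2 the cap pops up by 12 mm and then cannot turn back; when let go earlier it stays down.
- lamp_arm: swinging lamp arm; origin: centre of its head, a round white ring with clear lens, 110 mm wide, 35 mm high (190 to 225 mm above the counter). Its x axis points to the vertical swing axis, 280 mm along x beyond the tub. A level bar 16 mm thick joins head and post (fixed, 20 mm thick, 270 mm high). Starts over the tub, swings 1.2 rad each way at 1 to 2 N pushed at the head, stays where left.
- bottle: tall clear straight-sided plastic bottle with a wide white cap, standing on the counter, 64 mm diameter, 235 mm high, origin at the centre of its underside; about 190 mm from the tub, on one side of it (either), in the way of the lamp head on that side. Loose, must not be disturbed.
- tray: white ceramic lens tray 150 x 100 mm, 22 mm high, with a clear lens in it, origin at the centre of its underside; on the other side of the tub. The lamp head passes above it. Loose, must not be disturbed.
- frame: tortoiseshell spectacle frame, folded, standing on its rims, 140 mm long (its y axis), 42 mm deep, 43 mm high, origin at its underside in the middle of the front; between robot and tub. Loose, must not be disturbed.
- pliers: steel pliers with red grips lying flat, 150 mm long (its y axis), 60 mm wide, 14 mm high, origin under the rivet; between robot and tub. Loose, must not be disturbed.
Things that resemble listed ones, but are neither listed nor needed, are in the scene too. There is more than one size of the part that bears tub_top; the job needs the smallest.

How it is judged:
By the outcome, as a careful person would: the job done as asked, in the order asked, and still so for the second after the job is handed in, with the robot touching nothing.
It also fails if it takes over 64 s, if anything falls off the work surface, if the arm or the gripper's body presses on something with over 40 N, if the wrist force passes 120 N, or if a joint passes its speed limit or range.

## Working session

There is one attempt and no reset: what is moved stays moved. The work goes in short steps, Python scripts to look and compute and a tool call to move; the robot and the scene stay as the last step left them, time stands still between calls to the robot, and variables do not carry over. Pictures are saved under pics/ and viewed, and the job is handed in when it is done.

Besides the shell and the picture viewer there is one more tool, called after "Request:" by a JSON object that holds its "fn" and its "kwargs". step_arm: Moves the arm, as the interface text tells. Its arguments: {"type":"object","properties":{"series":{"type":"array","items":{"type":"object","properties":{"x":{"type":"number"},"y":{"type":"number"},"z":{"type":"number"},"twist":{"type":"number"},"jaw":{"type":"number"}}}}},"required":["series"]}

```bash
mkdir -p pics; cat > h.py <<'E'
import numpy as np, cv2
from workcell import bot
def grab(n,tag):
    p,d=bot.camera(n); cv2.imwrite(f'pics/{tag}.png',p[:,:,::-1]); np.save(f'/tmp/{tag}.npy',d); np.save(f'/tmp/{tag}_p.npy',p); return p,d
def world(n,d):
    i=bot.camera_info(n);K=np.array(i['camera_matrix']);R=np.array(i['R']);t=np.array(i['t'])
    v,u=np.mgrid[:d.shape[0],:d.shape[1]]
    c=np.stack([(u-K[0,2])/K[0,0]*d,(v-K[1,2])/K[1,1]*d,d],-1)
    return (c-t)@R
def proj(n,X):
    i=bot.camera_info(n);K=np.array(i['camera_matrix']);c=np.array(i['R'])@np.array(X)+np.array(i['t']);c=K@c;return c[:2]/c[2]
E
python3 - <<'E'
from h import *
for n in('scene','top'):
    grab(n,n+'0'); i=bot.camera_info(n); print(n,i)
o=bot.get_obs();print(o)
E
```

```text
scene {'camera_matrix': array([[505.47195436,   0.        , 272.44941771],
       [  0.        , 505.47195436, 207.97070821],
       [  0.        ,   0.        ,   1.        ]]), 'R': array([[-0.99935135, -0.03548654,  0.00613027],
       [-0.03557819,  0.94655136, -0.32058495],
       [ 0.00557384, -0.32059511, -0.94719993]]), 't': array([0.55836181, 0.01910949, 1.33467192])}
top {'camera_matrix': array([[404.35095138,   0.        , 281.6314251 ],
       [  0.        , 404.35095138, 206.32489375],
       [  0.        ,   0.        ,   1.        ]]), 'R': array([[ 0.06886406, -0.9976241 , -0.00197302],
       [-0.97416454, -0.06681805, -0.21572854],
       [ 0.21508415,  0.01677799, -0.97645138]]), 't': array([0.03910703, 0.56476212, 0.96442572])}
{'clock': 0.1, 'joint_pos': array([-1.13797330e+00,  2.41344808e-01,  3.82578196e-03,  1.33520936e+00,
       -5.89024421e-06,  1.57080575e+00]), 'joint_vel': array([-0.00084835, -0.00172595,  0.00318965,  0.00014756, -0.00137431,
       -0.00102458]), 'tau': array([-2.64285500e-04, -3.73137403e+01,  2.53009719e+01,  1.08469545e-02,
       -4.40890085e-05, -2.56181423e-06]), 'eef_pos': array([ 0.20947024, -0.45336159,  0.23048575]), 'tool_rot': array([ 0.38134293,  0.59627477, -0.38061038,  0.5951216 ]), 'ft_force': array([0.20272532, 0.27846317, 0.01055798]), 'ft_torque': array([ 0.00577492, -0.01176376, -0.02774164]), 'grip_width': 0.08545245052770349}
```

View pics/scene0.png

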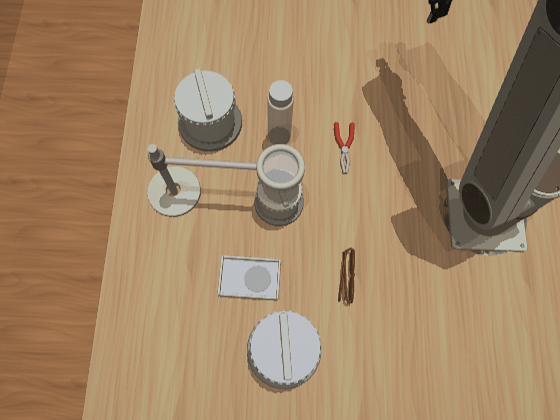

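View pics/top0.png

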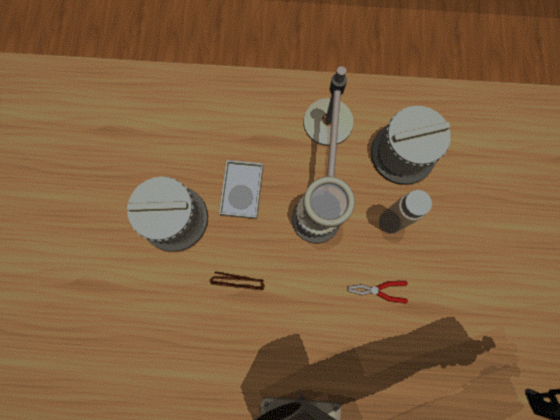

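The scene picture shows three tubs: a large one top left (205,105), a large one at the bottom (285,348), and the smallest under the lamp (278,190). The top view has the same three at (415,140), (165,210) and (318,215). The one under the lamp is the smallest and sits under the magnifier, so it is the one meant. The bottle is at (410,207) in the top view, on the robot's right (-y), so the lamp goes to +y, over the tray (240,190).

```bash
python3 - <<'E'
from h import *
for n in('scene','top'):
    d=np.load(f'/tmp/{n}0.npy');p=np.load(f'/tmp/{n}0_p.npy');W=world(n,d);W[d==0]=np.nan
    print(n,'valid',(d>0).mean())
    def slab(name,zl,zh,box,mask=None):
        m=(W[...,2]>zl)&(W[...,2]<zh)&(W[...,0]>box[0])&(W[...,0]<box[1])&(W[...,1]>box[2])&(W[...,1]<box[3])
        if m.sum()<5: print(name,'none');return
        q=W[m]; print(name,m.sum(),'lo',np.percentile(q,1,0).round(3),'hi',np.percentile(q,99,0).round(3),'mid',((np.percentile(q,1,0)+np.percentile(q,99,0))/2).round(3), 'med',np.median(q,0).round(3))
    for nm,px in dict(scene=dict(tubA=(215,100),tubC=(300,350),bottle=(281,88),head=(262,166),bar=(210,163),post=(153,150),tray=(225,270),fr=(348,275),pl=(345,150),tubB=(270,195),postbase=(170,200)),top=dict(tubA=(415,145),tubC=(160,225),bottle=(414,204),head=(308,200),bar=(334,140),post=(340,72),tray=(228,190),fr=(240,280),pl=(375,290),tubB=(308,222),postbase=(318,125))) [n].items():
        print(nm,px,W[px[1],px[0]].round(3))
    # slab on the head
    b=W[{'scene':166,'top':200}[n],{'scene':262,'top':308}[n]]
    slab('head',.19,.235,(b[0]-.13,b[0]+.13,b[1]-.13,b[1]+.13))
    i=p[...,::-1]
    box=(225,130,110,110) if n=='scene' else (270,155,110,110)
    x,y,w,h=box;cv2.imwrite(f'pics/crop_{n}.png',cv2.resize(i[y:y+h,x:x+w],None,fx=5,fy=5,interpolation=cv2.INTER_CUBIC))
E
```

```text
scene valid 0.9961139455782313
tubA (215, 100) [ 0.713 -0.232  0.145]
tubC (300, 350) [0.487 0.368 0.139]
bottle (281, 88) [ 0.548 -0.217  0.236]
head (262, 166) [ 0.584 -0.022  0.223]
bar (210, 163) [ 0.703 -0.029  0.214]
post (153, 150) [ 0.82  -0.03   0.271]
tray (225, 270) [0.672 0.174 0.01 ]
fr (348, 275) [0.361 0.173 0.003]
pl (345, 150) [ 0.367 -0.167  0.016]
tubB (270, 195) [0.565 0.003 0.104]
postbase (170, 200) [ 0.829 -0.007  0.013]
head 2219 lo [ 0.493 -0.075  0.198] hi [0.708 0.027 0.228] mid [ 0.6   -0.024  0.213] med [ 0.552 -0.026  0.215]
top valid 0.9960841836734694
tubA (415, 145) [ 0.715 -0.234  0.144]
tubC (160, 225) [0.479 0.353 0.143]
bottle (414, 204) [ 0.546 -0.202  0.236]
head (308, 200) [0.543 0.02  0.222]
bar (334, 140) [ 0.686 -0.031  0.216]
post (340, 72) [ 0.822 -0.032  0.269]
tray (228, 190) [0.609 0.227 0.003]
fr (240, 280) [nan nan nan]
pl (375, 290) [ 0.37  -0.173  0.013]
tubB (308, 222) [0.517 0.011 0.104]
postbase (318, 125) [ 0.808 -0.006  0.018]
head 2287 lo [ 0.492 -0.075  0.199] hi [0.665 0.027 0.227] mid [ 0.579 -0.024  0.213] med [ 0.548 -0.025  0.215]
```

```bash
python3 -c "
import cv2,numpy as np
a=cv2.imread('pics/crop_scene.png');b=cv2.imread('pics/crop_top.png');cv2.imwrite('pics/crop_both.png',cv2.resize(np.hstack([a,b]),(800,400)))"
```

```text
(no output)
```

View pics/crop_both.png

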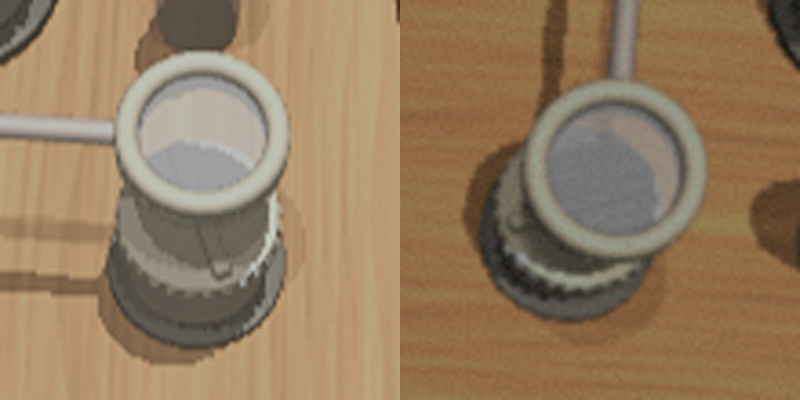

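The crop shows the ring head over the small ribbed tub, with the cap's fin just visible at (215,250) in the scene half. I'll refine the lamp geometry and check the tool's jaw direction.

```bash
cat >> h.py <<'E'
def clouds(tag):
    out=[]
    for n in('scene','top'):
        d=np.load(f'/tmp/{n}{tag}.npy');W=world(n,d);W[d==0]=np.nan;out.append(W)
    return out
def lamp(tag,hc,post=(.823,-.031)):
    # bar points: between post and head; head: circle of points outer
    for n,W in zip(('scene','top'),clouds(tag)):
        q=W.reshape(-1,3);q=q[np.isfinite(q).all(1)]
        r=np.hypot(q[:,0]-hc[0],q[:,1]-hc[1]);rp=np.hypot(q[:,0]-post[0],q[:,1]-post[1])
        h=q[(r<.065)&(q[:,2]>.217)&(q[:,2]<.235)]
        (cx,cy),rad=cv2.minEnclosingCircle(h[:,:2].astype(np.float32))
        A=np.c_[h[:,:2],np.ones(len(h))];s=np.linalg.lstsq(A,(h[:,:2]**2).sum(1),rcond=None)[0]
        b=q[(r>.065)&(rp>.03)&(rp<.24)&(q[:,2]>.195)&(q[:,2]<.225)]
        # keep near line
        dv=np.array(hc)-post;dv/=np.linalg.norm(dv)
        b=b[abs((b[:,0]-post[0])*dv[1]-(b[:,1]-post[1])*dv[0])<.03]
        pf=np.polyfit(b[:,0],b[:,1],1) if len(b)>10 else None
        print(n,'head enc',round(cx,4),round(cy,4),round(rad,4),'fit',(s[:2]/2).round(4),'bar',pf,b[:,2].max() if len(b) else None)
        t=q[(rp<.03)&(q[:,2]>.262)];print('post top',t.mean(0).round(4),len(t))
E
python3 - <<'E'
from h import *
from scipy.spatial.transform import Rotation as R
lamp('0',(.547,-.024))
o=bot.get_obs();print(R.from_quat(o['tool_rot']).as_matrix().round(3))
for n,W in zip(('scene','top'),clouds('0')):
    q=W.reshape(-1,3);q=q[np.isfinite(q).all(1)]
    m=(q[:,2]>.225)&(q[:,2]<.245)&(abs(q[:,0]-.55)<.06)&(abs(q[:,1]+.21)<.06)
    print('bottle',q[m].min(0),q[m].max(0))
E
```

```text
scene head enc 0.5505 -0.0267 0.0612 fit [ 0.5438 -0.025 ] bar [-0.0339618  -0.00641449] 0.2202397249309732
post top [ 0.8226 -0.0348  0.2694] 73
top head enc 0.5495 -0.025 0.0589 fit [ 0.5444 -0.0243] bar [-0.03065005 -0.00773687] 0.21888028552456582
post top [ 0.8232 -0.0333  0.2688] 78
[[-0.001  0.908  0.419]
 [ 0.002  0.419 -0.908]
 [-1.    -0.    -0.002]]
bottle [ 0.52155269 -0.24182363  0.22500763] [ 0.57602281 -0.18376121  0.24154704]
bottle [ 0.52272647 -0.23804473  0.22531534] [ 0.57824112 -0.18277487  0.23897227]
```

Request:
{"fn": "step_arm", "kwargs": {"series": [{"z": 4,"twist": 7},{"x": 2,"y": 2,"z": 7,"twist": 14},{"x": 4,"y": 4,"z": 9,"twist": 21},{"x": 6,"y": 6,"z": 9,"twist": 28},{"x": 8,"y": 8,"z": 9,"twist": 35},{"x": 10,"y": 10,"z": 9,"twist": 42},{"x": 12,"y": 12,"z": 9,"twist": 49},{"x": 14,"y": 14,"z": 9,"twist": 56},{"x": 16,"y": 16,"z": 9,"twist": 63},{"x": 18,"y": 18,"z": 9,"twist": 70}]}}

```text
$.series[0]: bad value
```

Request:
{"fn": "step_arm", "kwargs": {"series": [{"x": 0,"y": 0,"z": 4,"twist": 7,"jaw": 4},{"x": 2,"y": 2,"z": 7,"twist": 14,"jaw": 4},{"x": 4,"y": 4,"z": 9,"twist": 21,"jaw": 4},{"x": 6,"y": 6,"z": 9,"twist": 28,"jaw": 4},{"x": 8,"y": 8,"z": 9,"twist": 35,"jaw": 4},{"x": 10,"y": 10,"z": 9,"twist": 42,"jaw": 4},{"x": 12,"y": 12,"z": 9,"twist": 49,"jaw": 4},{"x": 14,"y": 14,"z": 9,"twist": 56,"jaw": 4},{"x": 16,"y": 16,"z": 9,"twist": 63,"jaw": 4},{"x": 18,"y": 18,"z": 9,"twist": 70,"jaw": 4}]}}

```text
clock: 0.93
eef_pos: [0.3901, -0.2721, 0.3201]
tool_rot: [-0.032, 0.707, 0.032, 0.705]
ft_force: [0.4, -0.2, 0.3]
grip_width: 0.0403
```

Request:
{"fn": "step_arm", "kwargs": {"series": [{"x": 2.4,"y": 2.4,"z": 0,"twist": 7,"jaw": 4},{"x": 4.8,"y": 4.9,"z": 0,"twist": 14,"jaw": 4},{"x": 7.2,"y": 7.3,"z": 0,"twist": 21,"jaw": 4},{"x": 9.6,"y": 9.8,"z": 0,"twist": 28,"jaw": 4},{"x": 12,"y": 12.2,"z": 0,"twist": 35,"jaw": 4},{"x": 14.4,"y": 14.7,"z": 0,"twist": 42,"jaw": 4},{"x": 16.8,"y": 17.1,"z": 0,"twist": 49,"jaw": 4},{"x": 19.2,"y": 19.6,"z": 0,"twist": 56,"jaw": 4},{"x": 21.6,"y": 22,"z": 0,"twist": 63,"jaw": 4},{"x": 24.2,"y": 24.5,"z": 0,"twist": 70,"jaw": 4}]}}

```text
clock: 1.77
eef_pos: [0.6326, -0.0258, 0.3196]
tool_rot: [-0.433, 0.56, 0.433, 0.558]
ft_force: [0.3, -1.2, 0.5]
grip_width: 0.04
```

```bash
cat >> h.py <<'E'
def st():
    from scipy.spatial.transform import Rotation as R
    o=bot.get_obs();M=R.from_quat(o['tool_rot']).as_matrix()
    print('t',o['clock'],'tcp',np.round(o['eef_pos'],4),'jaw deg',np.degrees(np.arctan2(M[1,2],M[0,2])).round(2),'tilt',M[:,0].round(3),'f',np.round(o['ft_force'],1),'w',o['grip_width'],'q',np.round(o['joint_pos'],2))
E
python3 -c "
from h import *
st()"
```

```text
t 1.7667 tcp [ 0.6326 -0.0258  0.3196] jaw deg 75.49 tilt [-0.002 -0.002 -1.   ] f [ 0.3 -1.2  0.5] w 0.03997999017100241 q [-0.04  0.52  0.65  1.7  -0.    0.21]
```

Request:
{"fn": "step_arm", "kwargs": {"series": [{"x": 0,"y": -0.15,"z": -2,"twist": 6.5,"jaw": 4},{"x": 0,"y": -0.15,"z": -5,"twist": 12.7,"jaw": 4},{"x": 0,"y": -0.15,"z": -8,"twist": 12.7,"jaw": 4},{"x": 0,"y": -0.15,"z": -11,"twist": 12.7,"jaw": 4},{"x": 0,"y": -0.15,"z": -13.5,"twist": 12.7,"jaw": 4},{"x": 0,"y": -0.15,"z": -13.5,"twist": 12.7,"jaw": 2.4},{"x": 0,"y": -0.15,"z": -13.5,"twist": 12.7,"jaw": 2.4},{"x": 0,"y": -0.15,"z": -13.5,"twist": 12.7,"jaw": 2.4}]}}

```text
clock: 2.43
eef_pos: [0.6334, -0.0274, 0.1861]
tool_rot: [-0.493, 0.509, 0.491, 0.507]
ft_force: [0.3, -0.3, 0.3]
grip_width: 0.0236
```

```bash
python3 -c "
from h import *
st()
grab('scene','scene1')
import math
P=np.array([.823,-.0335]);r=.1905
for k in range(0,11):
    a=math.pi-.032-0.08*k; print(k,(P+r*np.array([math.cos(a),math.sin(a)])).round(4),-math.degrees(.08*k))
"
```

```text
t 2.4333 tcp [ 0.6334 -0.0274  0.1861] jaw deg 88.19 tilt [ 0.    -0.003 -1.   ] f [ 0.3 -0.3  0.3] w 0.023578492942550974 q [-0.04  0.53  0.32  1.36 -0.   -0.01]
0 [ 0.6326 -0.0274] -0.0
1 [ 0.6337 -0.0122] -4.583662361046586
2 [0.636  0.0029] -9.167324722093172
3 [0.6395 0.0177] -13.750987083139757
4 [0.6442 0.0322] -18.334649444186343
5 [0.65   0.0463] -22.918311805232932
6 [0.6569 0.0598] -27.501974166279513
7 [0.6649 0.0728] -32.0856365273261
8 [0.6739 0.0851] -36.66929888837269
9 [0.6839 0.0966] -41.25296124941927
10 [0.6947 0.1073] -45.836623610465864
```

View pics/scene1.png

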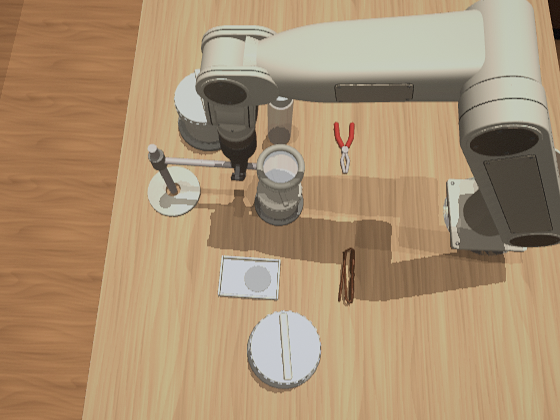

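The fingers straddle the bar at (238,165), with the head and bottle untouched. Now I'll swing it.

Request:
{"fn": "step_arm", "kwargs": {"series": [{"x": 0.1,"y": 1.5,"z": 0,"twist": -4.6,"jaw": 2.4},{"x": 0.3,"y": 3.0,"z": 0,"twist": -9.2,"jaw": 2.4},{"x": 0.7,"y": 4.5,"z": 0,"twist": -13.8,"jaw": 2.4},{"x": 1.2,"y": 6.0,"z": 0,"twist": -18.3,"jaw": 2.4},{"x": 1.7,"y": 7.4,"z": 0,"twist": -22.9,"jaw": 2.4},{"x": 2.4,"y": 8.7,"z": 0,"twist": -27.5,"jaw": 2.4},{"x": 3.2,"y": 10.0,"z": 0,"twist": -32.1,"jaw": 2.4},{"x": 4.1,"y": 11.3,"z": 0,"twist": -36.7,"jaw": 2.4},{"x": 5.1,"y": 12.4,"z": 0,"twist": -41.3,"jaw": 2.4},{"x": 6.2,"y": 13.5,"z": 0,"twist": -45.8,"jaw": 2.4}]}}

```text
clock: 3.32
eef_pos: [0.6971, 0.1077, 0.1901]
tool_rot: [-0.256, 0.659, 0.252, 0.66]
ft_force: [-0.5, -2.6, 0.8]
grip_width: 0.0237
```

```bash
python3 -c "
from h import *
st()
grab('scene','scene2');grab('top','top2')
d=np.load('/tmp/scene2.npy');W=world('scene',d);m=(W[...,2]>.215)&(W[...,2]<.235)&(W[...,0]>.53)&(W[...,0]<.72)&(W[...,1]>.08)&(W[...,1]<.28)
print(m.sum(),W[m].min(0),W[m].max(0))
"
```

```text
t 3.3167 tcp [0.6971 0.1077 0.1901] jaw deg 42.15 tilt [ 0.003 -0.004 -1.   ] f [-0.5 -2.6  0.8] w 0.023721268917395823 q [ 0.16  0.69  0.6   1.48 -0.    0.99]
1164 [0.57813632 0.09093529 0.21500529] [0.71411576 0.22286204 0.23483756]
```

View pics/scene2.png

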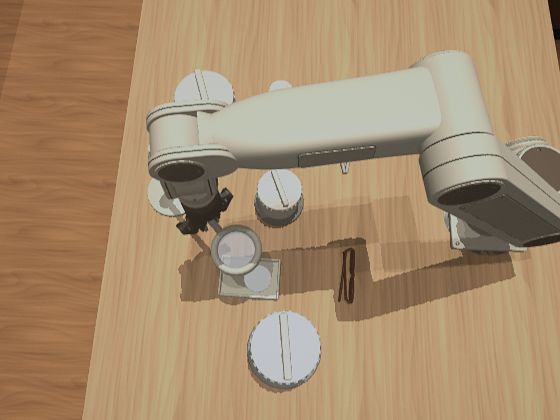

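The head is now at (237,250), well clear of the tub (278,190), and the cap and fin are visible. I'll retreat upward and measure the cap.

Request:
{"fn": "step_arm", "kwargs": {"series": [{"x": 0,"y": 0,"z": 0,"twist": 0,"jaw": 3.5},{"x": 0,"y": 0,"z": 0,"twist": 0,"jaw": 4},{"x": 0,"y": 0,"z": 3,"twist": 0,"jaw": 4},{"x": 0,"y": 0,"z": 7,"twist": 0,"jaw": 4},{"x": 0,"y": 0,"z": 11,"twist": 0,"jaw": 4},{"x": -4,"y": 0,"z": 13,"twist": 0,"jaw": 4},{"x": -8,"y": 0,"z": 13,"twist": 0,"jaw": 4}]}}

```text
clock: 4.0
eef_pos: [0.6259, 0.1095, 0.3223]
tool_rot: [-0.258, 0.654, 0.254, 0.665]
ft_force: [0.1, 0.3, 2.1]
grip_width: 0.0401
```

```bash
cat >> h.py <<'E'
def cap(tag,ztop,c=(.544,-.0245)):
    for n,W in zip(('scene','top'),clouds(tag)):
        r=np.hypot(W[...,0]-c[0],W[...,1]-c[1])
        f=(r<.055)&(abs(W[...,2]-ztop)<.006); F=(r<.06)&(W[...,2]>ztop+.010)&(W[...,2]<ztop+.03)
        print(n,'face n',f.sum(),'z',np.median(W[f][:,2]).round(4) if f.sum() else None)
        if F.sum()>10:
            q=W[F][:,:2].astype(np.float32);(a,b),(w,h),g=cv2.minAreaRect(q);ev=np.linalg.svd(q-q.mean(0),full_matrices=False)[2][0]
            print(' fin n',F.sum(),'mid',q.mean(0),'rect',round(a,4),round(b,4),round(w,4),round(h,4),'angle',np.degrees(np.arctan2(ev[1],ev[0])).round(1),'z',np.median(W[F][:,2]).round(4))
        o=(r<.065)&(W[...,2]>ztop-.006)
        if o.sum()>10: print(' enc',cv2.minEnclosingCircle(W[o][:,:2].astype(np.float32)))
E
python3 -c "
from h import *
st()
grab('scene','scene3');grab('top','top3');cap('3',.105)
P=(.823,-.0335)
lamp('3',(.629,.168),P)
p=cv2.imread('pics/scene3.png')[130:240,200:340];cv2.imwrite('pics/crop3.png',cv2.resize(p,None,fx=5,fy=5))
"
```

```text
t 4.0 tcp [0.6259 0.1095 0.3223] jaw deg 42.47 tilt [ 0.017 -0.    -1.   ] f [0.1 0.3 2.1] w 0.04011273390877485 q [ 0.17  0.51  0.63  1.68 -0.    1.  ]
scene face n 1014 z 0.1051
 fin n 194 mid [ 0.54337746 -0.01452924] rect 0.5433 -0.0155 0.0123 0.0994 angle 111.2 z 0.1204
 enc ((0.543178141117096, -0.014948366209864616), 0.05619991943240166)
top face n 86 z 0.105
 fin n 20 mid [ 0.56055856 -0.05537686] rect 0.5616 -0.0554 0.0125 0.0086 angle -166.2 z 0.1217
 enc ((0.5511762499809265, -0.05600464344024658), 0.03245670348405838)
scene head enc 0.644 0.1766 0.0566 fit [0.641  0.1777] bar [-1.16880339  0.92786925] 0.22089043327266733
post top [ 0.8223 -0.0347  0.2692] 75
top head enc 0.0 0.0 0.0 fit [0. 0.] bar [-0.8166322   0.64955318] 0.2182971181402055
post top [ 0.8233 -0.0336  0.269 ] 76
```

View pics/crop3.png

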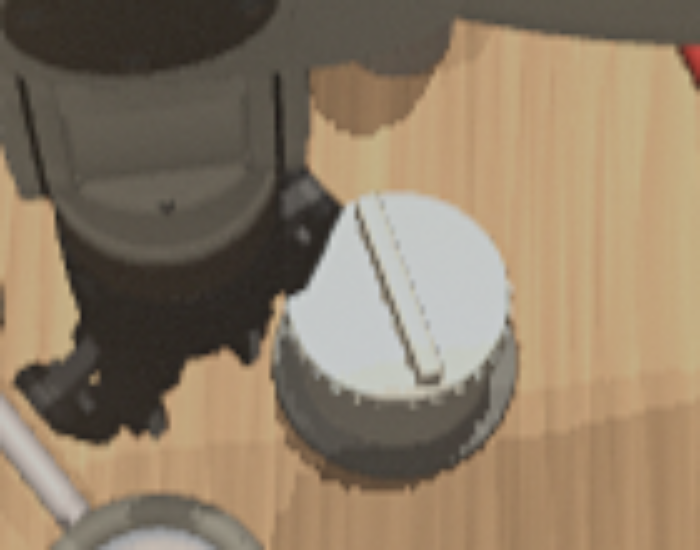

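View pics/top3.png

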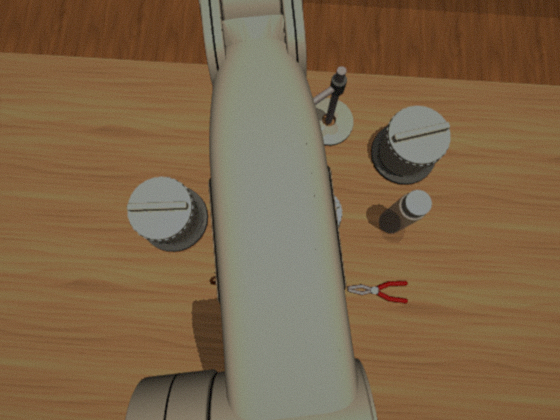

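The crop shows the cap with its fin running from about (370,200) to (430,380). It measures centre (0.543, -0.0155) and fin direction 111°. The lamp is about 105 mm clear of the cap.

Request:
{"fn": "step_arm", "kwargs": {"series": [{"x": -2,"y": -3,"z": 0,"twist": -5,"jaw": 3},{"x": -4,"y": -6,"z": 0,"twist": -10,"jaw": 3},{"x": -6,"y": -9,"z": 0,"twist": -16,"jaw": 3},{"x": -8.3,"y": -12.5,"z": 0,"twist": -21.2,"jaw": 3},{"x": -8.3,"y": -12.5,"z": -4,"twist": -21.2,"jaw": 3},{"x": -8.3,"y": -12.5,"z": -8,"twist": -21.2,"jaw": 3},{"x": -8.3,"y": -12.5,"z": -12,"twist": -21.2,"jaw": 3},{"x": -8.3,"y": -12.5,"z": -16,"twist": -21.2,"jaw": 3},{"x": -8.3,"y": -12.5,"z": -18.7,"twist": -21.2,"jaw": 3},{"x": -8.3,"y": -12.5,"z": -18.7,"twist": -21.2,"jaw": 3}]}}

```text
clock: 4.93
eef_pos: [0.521, -0.0177, 0.1242]
tool_rot: [-0.13, 0.703, 0.133, 0.687]
ft_force: [-1.5, 0.4, -0.8]
grip_width: 0.0305
```

```bash
python3 -c "
from h import *
st()
grab('scene','scene4')
p=cv2.imread('pics/scene4.png')[120:240,200:340];cv2.imwrite('pics/crop4.png',cv2.resize(p,None,fx=5,fy=5))
"
```

```text
t 4.9333 tcp [ 0.521  -0.0177  0.1242] jaw deg 21.37 tilt [-0.023 -0.    -1.   ] f [-1.5  0.4 -0.8] w 0.03051849019686869 q [-0.03  0.37 -0.1   1.12 -0.    1.16]
```

View pics/crop4.png

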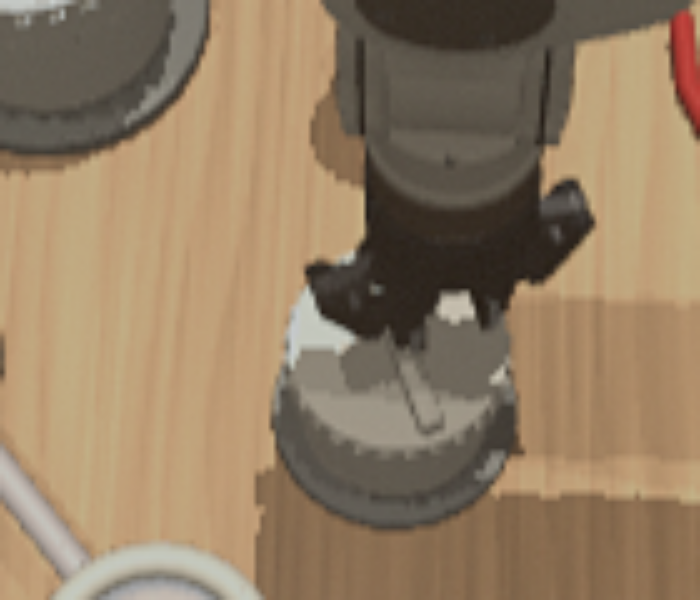

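Tracking is off: x is 22 mm short and z is 11 mm low, so the arm is probably still moving. I'll hold and re-read before going further.

```bash
python3 -c "
from h import *
st();print(bot.get_obs()['joint_vel'].round(3))
"
```

```text
t 4.9833 tcp [ 0.5234 -0.0176  0.1275] jaw deg 21.36 tilt [-0.018 -0.    -1.   ] f [0.2 0.1 0.5] w 0.03012285521928241 q [-0.03  0.37 -0.1   1.12 -0.    1.16]
[ 0.004 -0.044  0.109  0.034  0.002  0.004]
```

Request:
{"fn": "step_arm", "kwargs": {"series": [{"x": 0,"y": 0,"z": 1,"twist": 0,"jaw": 3},{"x": 0,"y": 0,"z": 1,"twist": 0,"jaw": 3},{"x": 0,"y": 0,"z": 1,"twist": 0,"jaw": 3}]}}

```text
clock: 5.23
eef_pos: [0.5254, -0.0179, 0.1406]
tool_rot: [-0.13, 0.699, 0.132, 0.691]
ft_force: [-0.2, -0.6, 0.6]
grip_width: 0.0302
```

```bash
python3 -c "
from h import *
st();print(bot.get_obs()['joint_vel'].round(3))
"
```

```text
t 5.2333 tcp [ 0.5254 -0.0179  0.1406] jaw deg 21.37 tilt [-0.012 -0.001 -1.   ] f [-0.2 -0.6  0.6] w 0.0301949935249613 q [-0.03  0.36 -0.08  1.15 -0.    1.16]
[ 0.003  0.012 -0.016 -0.014  0.     0.002]
```

Request:
{"fn": "step_arm", "kwargs": {"series": [{"x": 0.9,"y": 0.2,"z": 0,"twist": 0,"jaw": 3},{"x": 1.8,"y": 0.2,"z": 0,"twist": 0,"jaw": 3},{"x": 1.8,"y": 0.2,"z": 0,"twist": 0,"jaw": 3},{"x": 1.8,"y": 0.2,"z": -1,"twist": 0,"jaw": 3},{"x": 1.8,"y": 0.2,"z": -1,"twist": 0,"jaw": 3}]}}

```text
clock: 5.65
eef_pos: [0.5422, -0.0159, 0.1294]
tool_rot: [-0.13, 0.7, 0.132, 0.69]
ft_force: [-1.0, 0.0, -1.0]
grip_width: 0.03
```

```bash
python3 -c "
from h import *
st()
grab('scene','scene5')
p=cv2.imread('pics/scene5.png')[120:240,200:340];cv2.imwrite('pics/crop5.png',cv2.resize(p,None,fx=5,fy=5))
"
```

```text
t 5.65 tcp [ 0.5422 -0.0159  0.1294] jaw deg 21.38 tilt [-0.014 -0.001 -1.   ] f [-1.  0. -1.] w 0.03000475466019004 q [-0.03  0.4  -0.05  1.14 -0.    1.17]
```

View pics/crop5.png

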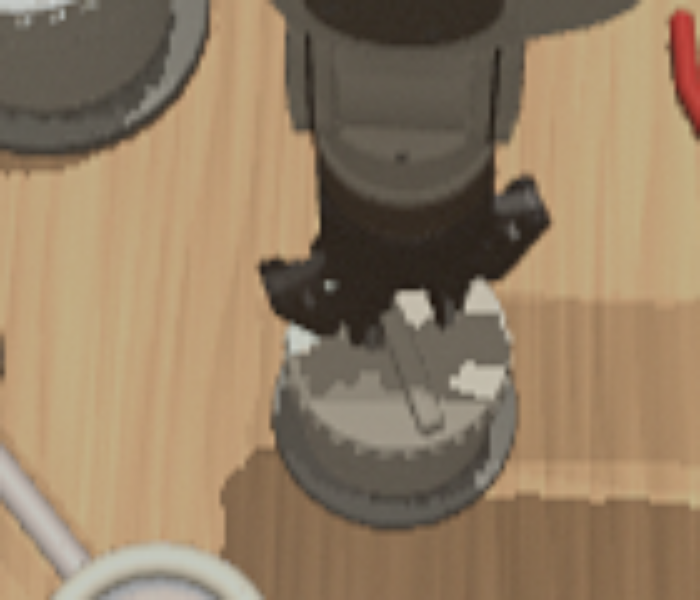

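The two fingertips, at (370,335) and (445,320), straddle the fin. I'll descend gently until they touch.

Request:
{"fn": "step_arm", "kwargs": {"series": [{"x": 0.1,"y": 0,"z": -0.8,"twist": 0,"jaw": 3},{"x": 0.1,"y": 0,"z": -1.6,"twist": 0,"jaw": 3},{"x": 0.1,"y": 0,"z": -2.1,"twist": 0,"jaw": 3},{"x": 0.1,"y": 0,"z": -2.1,"twist": 0,"jaw": 3},{"x": 0.1,"y": 0,"z": -2.1,"twist": 0,"jaw": 3}]}}

```text
clock: 6.12
eef_pos: [0.5423, -0.0159, 0.1078]
tool_rot: [-0.13, 0.701, 0.132, 0.689]
ft_force: [1.1, 0.2, 0.7]
grip_width: 0.0298
```

Now I'll close onto the fin.

Request:
{"fn": "step_arm", "kwargs": {"series": [{"x": 0,"y": 0,"z": 0,"twist": 0,"jaw": 2},{"x": 0,"y": 0,"z": 0,"twist": 0,"jaw": 1},{"x": 0,"y": 0,"z": 0,"twist": 0,"jaw": 0.6},{"x": 0,"y": 0,"z": 0,"twist": 0,"jaw": 0.6},{"x": 0,"y": 0,"z": 0,"twist": 0,"jaw": 0.6}]}}

```text
clock: 6.53
eef_pos: [0.5447, -0.015, 0.1084]
tool_rot: [-0.13, 0.699, 0.132, 0.691]
ft_force: [5.0, 2.4, -2.9]
grip_width: 0.0102
```

```bash
python3 -c "
from h import *
st()"
```

```text
t 6.5333 tcp [ 0.5447 -0.015   0.1084] jaw deg 21.39 tilt [-0.012  0.001 -1.   ] f [ 5.   2.4 -2.9] w 0.010183445283741467 q [-0.03  0.42 -0.07  1.09  0.    1.17]
```

Request:
{"fn": "step_arm", "kwargs": {"series": [{"x": 0.15,"y": 0.05,"z": -0.3,"twist": 0,"jaw": 0.6},{"x": 0.15,"y": 0.05,"z": -0.6,"twist": 0,"jaw": 0.6},{"x": 0.15,"y": 0.05,"z": -0.9,"twist": 0,"jaw": 0.6},{"x": 0.15,"y": 0.05,"z": -0.9,"twist": 0,"jaw": 0.6},{"x": 0.15,"y": 0.05,"z": -0.9,"twist": 0,"jaw": 0.6}]}}

```text
clock: 6.95
eef_pos: [0.545, -0.0149, 0.1014]
tool_rot: [-0.13, 0.699, 0.132, 0.69]
ft_force: [-7.0, 0.0, 14.5]
grip_width: 0.01
```

```bash
python3 -c "
from h import *
st()
grab('scene','scene6')
cap('6',.097)
"
```

```text
t 6.95 tcp [ 0.545  -0.0149  0.1014] jaw deg 21.37 tilt [-0.013  0.    -1.   ] f [-7.   0.  14.5] w 0.00999973657940041 q [-0.03  0.43 -0.08  1.08  0.    1.17]Traceback (most recent call last):
  File "<string>", line 5, in <module>
    cap('6',.097)
    ~~~^^^^^^^^^^
  File "h.py", line 37, in cap
    for n,W in zip(('scene','top'),clouds(tag)):
                                   ~~~~~~^^^^^
  File "h.py", line 15, in clouds
    d=np.load(f'/tmp/{n}{tag}.npy');W=world(n,d);W[d==0]=np.nan;out.append(W)
    fid = stack.enter_context(open(os.fspath(file), "rb"))
                              ~~~~^^^^^^^^^^^^^^^^^^^^^^^
FileNotFoundError: [Errno 2] No such file or directory: '/tmp/top6.npy'
```

Request:
{"fn": "step_arm", "kwargs": {"series": [{"x": 0,"y": 0,"z": -0.3,"twist": 0,"jaw": 0.6},{"x": 0,"y": 0,"z": -0.5,"twist": 0,"jaw": 0.6},{"x": 0,"y": 0,"z": -0.5,"twist": 0,"jaw": 0.6},{"x": 0,"y": 0,"z": -0.5,"twist": 0,"jaw": 0.6}]}}

```text
clock: 7.33
eef_pos: [0.5449, -0.015, 0.0993]
tool_rot: [-0.13, 0.699, 0.132, 0.691]
ft_force: [-6.2, -0.3, 15.4]
grip_width: 0.01
```

```bash
python3 -c "
from h import *
st()
grab('scene','scene6');grab('top','top6')
cap('6',.097,(.5432,-.0155))
"
```

```text
t 7.3333 tcp [ 0.5449 -0.015   0.0993] jaw deg 21.37 tilt [-0.011  0.    -1.   ] f [-6.2 -0.3 15.4] w 0.009956016696408816 q [-0.03  0.43 -0.09  1.07  0.    1.17]
scene face n 734 z 0.0962
 fin n 131 mid [0.5371712  0.00169468] rect 0.533 -0.0006 0.0341 0.0566 angle 111.3 z 0.112
 enc ((0.5431240797042847, -0.015388927422463894), 0.06504946947097778)
top face n 192 z 0.0962
 fin n 30 mid [0.53015774 0.02515342] rect 0.5299 0.0249 0.0113 0.0152 angle 122.6 z 0.1113
 enc ((0.5424054861068726, -0.0152460727840662), 0.06444203108549118)
```

The cap face is at 0.0962, so it is pressed to -0.009. Now I'll turn it.

Request:
{"fn": "step_arm", "kwargs": {"series": [{"x": 0,"y": 0,"z": -0.35,"twist": 5,"jaw": 0.6},{"x": 0,"y": 0,"z": -0.35,"twist": 10,"jaw": 0.6},{"x": 0,"y": 0,"z": -0.35,"twist": 15,"jaw": 0.6},{"x": 0,"y": 0,"z": -0.35,"twist": 20,"jaw": 0.6},{"x": 0,"y": 0,"z": -0.35,"twist": 25,"jaw": 0.6},{"x": 0,"y": 0,"z": -0.35,"twist": 30,"jaw": 0.6},{"x": 0,"y": 0,"z": -0.35,"twist": 30,"jaw": 0.6}]}}

```text
clock: 8.02
eef_pos: [0.5454, -0.0147, 0.0991]
tool_rot: [-0.308, 0.64, 0.307, 0.634]
ft_force: [-5.2, 0.8, 15.1]
grip_width: 0.0103
```

```bash
python3 -c "
from h import *
st();print(bot.get_obs()['ft_torque'])
grab('scene','scene7');grab('top','top7')
cap('7',.097,(.5432,-.0155))
"
```

```text
t 8.0167 tcp [ 0.5454 -0.0147  0.0991] jaw deg 51.55 tilt [-0.007 -0.005 -1.   ] f [-5.2  0.8 15.1] w 0.010283766586497366 q [-0.02  0.43 -0.09  1.06 -0.01  0.65]
[0.25163191 1.2498119  0.07198834]
scene face n 713 z 0.0958
 fin n 117 mid [ 0.53111523 -0.00425666] rect 0.5464 -0.0105 0.0285 0.0988 angle 144.3 z 0.1119
 enc ((0.542655885219574, -0.014703198336064816), 0.06492103636264801)
top face n 186 z 0.0957
 enc ((0.5419532656669617, -0.013815339654684067), 0.0648694783449173)
```

The fin followed to about 142-144° and the face is still at 0.0958, so I'll keep turning.

Request:
{"fn": "step_arm", "kwargs": {"series": [{"x": 0,"y": 0,"z": -0.35,"twist": 6,"jaw": 0.6},{"x": 0,"y": 0,"z": -0.35,"twist": 12,"jaw": 0.6},{"x": 0,"y": 0,"z": -0.35,"twist": 18,"jaw": 0.6},{"x": 0,"y": 0,"z": -0.35,"twist": 24,"jaw": 0.6},{"x": 0,"y": 0,"z": -0.35,"twist": 30,"jaw": 0.6},{"x": 0,"y": 0,"z": -0.35,"twist": 36,"jaw": 0.6},{"x": 0,"y": 0,"z": -0.35,"twist": 42,"jaw": 0.6},{"x": 0,"y": 0,"z": -0.35,"twist": 48,"jaw": 0.6},{"x": 0,"y": 0,"z": -0.35,"twist": 53,"jaw": 0.6},{"x": 0,"y": 0,"z": -0.35,"twist": 53,"jaw": 0.6}]}}

```text
clock: 8.95
eef_pos: [0.5457, -0.014, 0.0987]
tool_rot: [0.562, -0.434, -0.557, -0.431]
ft_force: [-5.5, 2.9, 15.0]
grip_width: 0.0104
```

```bash
python3 -c "
from h import *
st();print(bot.get_obs()['ft_torque'])
grab('scene','scene8');grab('top','top8')
cap('8',.097,(.5432,-.0155))
"
```

```text
t 8.95 tcp [ 0.5457 -0.014   0.0987] jaw deg 104.58 tilt [ 0.002 -0.007 -1.   ] f [-5.5  2.9 15. ] w 0.010361007145791194 q [-0.02  0.42 -0.1   1.05 -0.01 -0.28]
[ 0.54211988  1.24869579 -0.0664869 ]
scene face n 735 z 0.0956
 fin n 134 mid [ 0.5447829  -0.01390826] rect 0.5424 -0.0129 0.0985 0.0181 angle 14.3 z 0.1113
 enc ((0.5408700704574585, -0.012423679232597351), 0.06471885740756989)
top face n 78 z 0.0954
 enc ((0.5385502576828003, -0.010449228808283806), 0.0644211620092392)
```

The fin is at 14.3° (194.3°), an 83° turn, which is 1.45 rad and the stop. I'll nudge against the stop, ease up, then release.

Request:
{"fn": "step_arm", "kwargs": {"series": [{"x": 0,"y": 0,"z": -0.35,"twist": 2,"jaw": 0.6},{"x": 0,"y": 0,"z": -0.35,"twist": 2,"jaw": 0.6},{"x": 0,"y": 0,"z": 0.3,"twist": 1,"jaw": 0.6},{"x": 0,"y": 0,"z": 0.8,"twist": 0,"jaw": 0.6},{"x": 0,"y": 0,"z": 1.2,"twist": 0,"jaw": 0.6},{"x": 0,"y": 0,"z": 1.5,"twist": 0,"jaw": 1.5},{"x": 0,"y": 0,"z": 1.8,"twist": 0,"jaw": 3},{"x": 0,"y": 0,"z": 2.2,"twist": 0,"jaw": 4},{"x": 0,"y": 0,"z": 3,"twist": 0,"jaw": 4},{"x": 0,"y": 0,"z": 4,"twist": 0,"jaw": 4}]}}

```text
clock: 9.88
eef_pos: [0.545, -0.014, 0.1384]
tool_rot: [0.56, -0.435, -0.557, -0.431]
ft_force: [0.1, -0.8, -0.7]
grip_width: 0.0399
```

Request:
{"fn": "step_arm", "kwargs": {"series": [{"x": 0,"y": 0,"z": 3,"twist": 0,"jaw": 4},{"x": 0,"y": 0,"z": 7,"twist": 0,"jaw": 4},{"x": 0,"y": 0,"z": 11,"twist": 0,"jaw": 4},{"x": 0,"y": 0,"z": 15,"twist": 0,"jaw": 4},{"x": 0,"y": 0,"z": 18,"twist": 0,"jaw": 4},{"x": 0,"y": 0,"z": 18,"twist": 0,"jaw": 4}]}}

```text
clock: 10.38
eef_pos: [0.5476, -0.0141, 0.327]
tool_rot: [0.564, -0.432, -0.553, -0.434]
ft_force: [0.8, 0.1, 0.1]
grip_width: 0.0404
```

```bash
python3 -c "
from h import *
st()
grab('scene','scene9');grab('top','top9')
cap('9',.117,(.5432,-.0155))
lamp('9',(.641,.177),(.823,-.0335))
"
```

```text
t 10.3833 tcp [ 0.5476 -0.0141  0.327 ] jaw deg 104.43 tilt [ 0.014 -0.008 -1.   ] f [0.8 0.1 0.1] w 0.04037289659758831 q [-0.02  0.31  0.35  1.59 -0.01 -0.27]
scene face n 1255 z 0.1172
 fin n 209 mid [ 0.5438824  -0.01447762] rect 0.5437 -0.0148 0.0989 0.015 angle 14.5 z 0.1328
 enc ((0.5407605767250061, -0.010322853922843933), 0.061867568641901016)
top face n 361 z 0.117
 enc ((0.5384968519210815, -0.01045263186097145), 0.06419478356838226)
scene head enc 0.644 0.1741 0.0584 fit [0.6423 0.1783] bar [-1.16302755  0.92344994] 0.22052637324407443
post top [ 0.8223 -0.035   0.2692] 74
top head enc 0.6449 0.1774 0.0571 fit [0.6427 0.1791] bar [-1.14979457  0.91476463] 0.21990855667801976
post top [nan nan nan] 0h.py:31: RuntimeWarning: Mean of empty slice.
  t=q[(rp<.03)&(q[:,2]>.262)];print('post top',t.mean(0).round(4),len(t))
  ret = um.true_divide(
```

View pics/scene9.png

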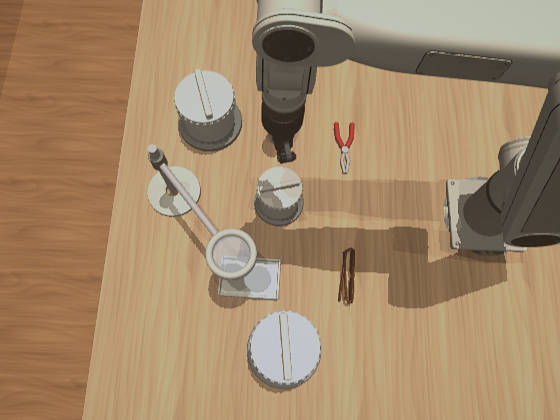

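The cap is popped open: its face is at 0.117 and the fin at (280,187) in the picture is turned. Now back to the lamp bar.

Request:
{"fn": "step_arm", "kwargs": {"series": [{"x": 1.6,"y": 1.4,"z": 0,"twist": -7,"jaw": 4},{"x": 3.3,"y": 2.8,"z": 0,"twist": -14,"jaw": 4},{"x": 5,"y": 4.2,"z": 0,"twist": -21,"jaw": 4},{"x": 6.7,"y": 5.6,"z": 0,"twist": -28,"jaw": 4},{"x": 8.4,"y": 7,"z": 0,"twist": -35,"jaw": 4},{"x": 10.1,"y": 8.4,"z": 0,"twist": -42,"jaw": 4},{"x": 11.8,"y": 9.8,"z": 0,"twist": -49,"jaw": 4},{"x": 13.5,"y": 11.2,"z": 0,"twist": -56,"jaw": 4},{"x": 15,"y": 12.5,"z": 0,"twist": -63,"jaw": 4},{"x": 15,"y": 12.5,"z": 0,"twist": -63.6,"jaw": 4}]}}

```text
clock: 11.32
eef_pos: [0.6972, 0.1137, 0.314]
tool_rot: [-0.247, 0.668, 0.245, 0.658]
ft_force: [-0.1, 0.1, -1.3]
grip_width: 0.0398
```

Request:
{"fn": "step_arm", "kwargs": {"series": [{"x": 0,"y": 0,"z": 0,"twist": 0,"jaw": 4},{"x": 0,"y": 0,"z": 0,"twist": 0,"jaw": 4}]}}

```text
clock: 11.48
eef_pos: [0.6966, 0.1138, 0.3106]
tool_rot: [-0.247, 0.67, 0.246, 0.655]
ft_force: [0.3, 0.6, 0.1]
grip_width: 0.0402
```

```bash
python3 -c "
from h import *
st()"
```

```text
t 11.4833 tcp [0.6966 0.1138 0.3106] jaw deg 40.89 tilt [-0.018 -0.008 -1.   ] f [0.3 0.6 0.1] w 0.04023157550085197 q [ 0.16  0.76  1.05  1.88 -0.01  1.02]
```

Request:
{"fn": "step_arm", "kwargs": {"series": [{"x": 0,"y": 0,"z": -3,"twist": 0,"jaw": 4},{"x": 0,"y": 0,"z": -6,"twist": 0,"jaw": 4},{"x": 0,"y": 0,"z": -9,"twist": 0,"jaw": 4},{"x": 0,"y": 0,"z": -11,"twist": 0,"jaw": 4},{"x": 0,"y": 0,"z": -12.4,"twist": 0,"jaw": 4},{"x": 0,"y": 0,"z": -12.4,"twist": 0,"jaw": 3},{"x": 0,"y": 0,"z": -12.4,"twist": 0,"jaw": 2.2},{"x": 0,"y": 0,"z": -12.4,"twist": 0,"jaw": 2.2}]}}

```text
clock: 12.15
eef_pos: [0.6967, 0.1133, 0.1886]
tool_rot: [-0.248, 0.669, 0.246, 0.656]
ft_force: [-0.7, -0.6, 0.4]
grip_width: 0.0216
```

```bash
python3 -c "
from h import *
st()
import math
o=bot.get_obs()['eef_pos'][:2];P=np.array([.823,-.0335]);v=o-P;r=np.hypot(*v);a0=math.atan2(v[1],v[0]);print(r,math.pi-a0)
for k in range(1,13):
    a=a0+(math.pi-.067-a0)*k/12; print(k,((P+r*np.array([math.cos(a),math.sin(a)])-o)*100).round(2),math.degrees(a-a0).__round__(1))
grab('scene','scene10')"
```

```text
t 12.15 tcp [0.6967 0.1133 0.1886] jaw deg 40.88 tilt [-0.016 -0.008 -1.   ] f [-0.7 -0.6  0.4] w 0.02161065802406818 q [ 0.16  0.71  0.64  1.51 -0.01  1.02]
0.19363516995109156 0.8605589159869078
1 [-0.94 -0.87] 3.8
2 [-1.83 -1.79] 7.6
3 [-2.65 -2.78] 11.4
4 [-3.4  -3.81] 15.2
5 [-4.08 -4.89] 18.9
6 [-4.69 -6.02] 22.7
7 [-5.23 -7.18] 26.5
8 [-5.68 -8.38] 30.3
9 [-6.06 -9.6 ] 34.1
10 [ -6.36 -10.85] 37.9
11 [ -6.57 -12.11] 41.7
12 [ -6.69 -13.39] 45.5
```

View pics/scene10.png

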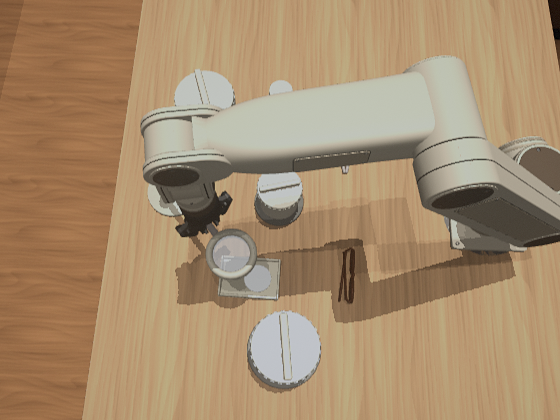

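The bar sits between the fingers at (205,215). I'll swing it back.

Request:
{"fn": "step_arm", "kwargs": {"series": [{"x": -0.94,"y": -0.87,"z": 0,"twist": 3.8,"jaw": 2.2},{"x": -1.83,"y": -1.79,"z": 0,"twist": 7.6,"jaw": 2.2},{"x": -2.65,"y": -2.78,"z": 0,"twist": 11.4,"jaw": 2.2},{"x": -3.4,"y": -3.81,"z": 0,"twist": 15.2,"jaw": 2.2},{"x": -4.08,"y": -4.89,"z": 0,"twist": 18.9,"jaw": 2.2},{"x": -4.69,"y": -6.02,"z": 0,"twist": 22.7,"jaw": 2.2},{"x": -5.23,"y": -7.18,"z": 0,"twist": 26.5,"jaw": 2.2},{"x": -5.68,"y": -8.38,"z": 0,"twist": 30.3,"jaw": 2.2},{"x": -6.06,"y": -9.6,"z": 0,"twist": 34.1,"jaw": 2.2},{"x": -6.36,"y": -10.85,"z": 0,"twist": 37.9,"jaw": 2.2}]}}

```text
clock: 13.03
eef_pos: [0.634, 0.0053, 0.1911]
tool_rot: [-0.453, 0.55, 0.447, 0.541]
ft_force: [0.2, 1.8, -0.2]
grip_width: 0.022
```

```bash
python3 -c "
from h import *
st()"
```

```text
t 13.0333 tcp [0.634  0.0053 0.1911] jaw deg 79.02 tilt [-0.004 -0.014 -1.   ] f [ 0.2  1.8 -0.2] w 0.022042995056476816 q [ 0.02  0.53  0.33  1.38 -0.01  0.21]
```

Request:
{"fn": "step_arm", "kwargs": {"series": [{"x": -0.2,"y": -1.3,"z": 0,"twist": 3.6,"jaw": 2.2},{"x": -0.3,"y": -2.5,"z": 0,"twist": 7.1,"jaw": 2.2},{"x": -0.3,"y": -2.6,"z": 0,"twist": 7.1,"jaw": 2},{"x": -0.3,"y": -2.6,"z": 0,"twist": 7.1,"jaw": 1.8},{"x": -0.3,"y": -2.6,"z": 0,"twist": 7.1,"jaw": 1.7},{"x": -0.3,"y": -2.6,"z": 0,"twist": 7.1,"jaw": 1.7}]}}

```text
clock: 13.53
eef_pos: [0.6316, -0.0203, 0.1919]
tool_rot: [-0.486, 0.52, 0.479, 0.513]
ft_force: [-0.1, -2.1, -0.7]
grip_width: 0.017
```

```bash
python3 -c "
from h import *
st()
grab('scene','scene11');grab('top','top11')
lamp('11',(.544,-.016),(.823,-.0335))
"
```

```text
t 13.5333 tcp [ 0.6316 -0.0203  0.1919] jaw deg 86.1 tilt [-0.    -0.015 -1.   ] f [-0.1 -2.1 -0.7] w 0.016954691033916384 q [-0.03  0.52  0.32  1.37 -0.01  0.04]
scene head enc 0.5459 -0.0156 0.0568 fit [ 0.5442 -0.0147] bar [-0.07805232  0.0296749 ] 0.2211901455460461
post top [ 0.8224 -0.0346  0.2691] 76
top head enc 0.5464 0.0294 0.0316 fit [0.5464 0.0169] bar None None
post top [nan nan nan] 0h.py:31: RuntimeWarning: Mean of empty slice.
  t=q[(rp<.03)&(q[:,2]>.262)];print('post top',t.mean(0).round(4),len(t))
  ret = um.true_divide(
```

View pics/scene11.png

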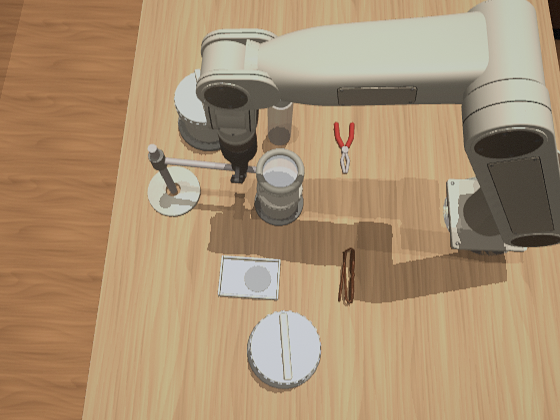

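The head, fitted at (0.544, -0.0147), sits over the tub at (0.544, -0.015). I'll open evenly, lift off and move the arm aside for a clear check from both cameras.

Request:
{"fn": "step_arm", "kwargs": {"series": [{"x": 0,"y": 0,"z": 0,"twist": 0,"jaw": 2.2},{"x": 0,"y": 0,"z": 0,"twist": 0,"jaw": 3},{"x": 0,"y": 0,"z": 0,"twist": 0,"jaw": 4},{"x": 0,"y": 0,"z": 3,"twist": 0,"jaw": 4},{"x": 0,"y": 0,"z": 7,"twist": 0,"jaw": 4},{"x": 0,"y": 0,"z": 11,"twist": 0,"jaw": 4},{"x": 0,"y": 0,"z": 14,"twist": 0,"jaw": 4},{"x": 0,"y": 0,"z": 15,"twist": 0,"jaw": 4}]}}

```text
clock: 14.3
eef_pos: [0.6326, -0.0199, 0.3478]
tool_rot: [-0.489, 0.518, 0.477, 0.515]
ft_force: [0.0, -0.1, 0.4]
grip_width: 0.04
```

Request:
{"fn": "step_arm", "kwargs": {"series": [{"x": -3,"y": -3,"z": 0,"twist": 0,"jaw": 4},{"x": -6,"y": -6,"z": 0,"twist": 0,"jaw": 4},{"x": -9,"y": -9,"z": 0,"twist": 0,"jaw": 4},{"x": -12,"y": -12,"z": 0,"twist": 0,"jaw": 4},{"x": -15,"y": -15,"z": 0,"twist": 0,"jaw": 4},{"x": -18,"y": -18,"z": 0,"twist": 0,"jaw": 4},{"x": -21,"y": -21,"z": 0,"twist": 0,"jaw": 4},{"x": -24,"y": -24,"z": 0,"twist": 0,"jaw": 4},{"x": -27,"y": -27,"z": 0,"twist": 0,"jaw": 4},{"x": -30,"y": -30,"z": 0,"twist": 0,"jaw": 4}]}}

```text
clock: 15.13
eef_pos: [0.336, -0.3157, 0.348]
tool_rot: [-0.489, 0.518, 0.477, 0.515]
ft_force: [0.8, 0.3, -0.6]
grip_width: 0.0403
```

Request:
{"fn": "step_arm", "kwargs": {"series": [{"x": -3,"y": -3,"z": 0,"twist": 0,"jaw": 4},{"x": -6,"y": -6,"z": 0,"twist": 0,"jaw": 4},{"x": -8,"y": -10,"z": 0,"twist": 0,"jaw": 4},{"x": -8,"y": -10,"z": 0,"twist": 0,"jaw": 4}]}}

```text
clock: 15.47
eef_pos: [0.2526, -0.4198, 0.3475]
tool_rot: [-0.487, 0.52, 0.475, 0.516]
ft_force: [0.9, 0.9, 0.3]
grip_width: 0.0403
```

```bash
python3 -c "
from h import *
st()
grab('scene','scene12');grab('top','top12')
lamp('12',(.544,-.016),(.823,-.0335))
cap('12',.117,(.5435,-.015))
for n in('scene','top'):
    a=cv2.imread(f'pics/{n}0.png').astype(int);b=cv2.imread(f'pics/{n}12.png').astype(int)
    W0=world(n,np.load(f'/tmp/{n}0.npy'));W1=world(n,np.load(f'/tmp/{n}12.npy'))
    for nm,c,R,z in(('bottle',(.55,-.212),.05,.225),('tray',(.62,.17),.12,.015),('frame',(.36,.17),.09,.025),('pliers',(.37,-.17),.09,.006)):
        s=[]
        for W in(W0,W1):
            m=(np.hypot(W[...,0]-c[0],W[...,1]-c[1])<R)&(W[...,2]>z)&(W[...,2]<.25);s.append((int(m.sum()),np.nanmedian(W[m],0).round(4).tolist()))
        print(n,nm,s)
i=np.hstack([cv2.imread('pics/scene12.png'),cv2.imread('pics/top12.png')]);cv2.imwrite('pics/both12.png',cv2.resize(i,(800,300)))
"
```

```text
t 15.4667 tcp [ 0.2526 -0.4198  0.3475] jaw deg 85.79 tilt [ 0.008 -0.017 -1.   ] f [0.9 0.9 0.3] w 0.040278688545946614 q [-1.03  0.19  0.24  1.6  -0.   -0.95]
scene head enc 0.5481 -0.0147 0.0586 fit [ 0.5442 -0.0143] bar [-0.07067675  0.02419557] 0.22154183629246307
post top [ 0.8225 -0.0348  0.2693] 74
top head enc 0.5494 -0.0145 0.0586 fit [ 0.5448 -0.0137] bar [-0.07010269  0.0246185 ] 0.21918246898162386
post top [ 0.8232 -0.0335  0.2692] 76
scene face n 503 z 0.1167
 fin n 13 mid [ 0.58782613 -0.00158197] rect 0.5883 -0.0015 0.0061 0.0116 angle 132.8 z 0.1323
 enc ((0.5474209189414978, -0.017796646803617477), 0.060097407549619675)
top face n 269 z 0.1165
 fin n 16 mid [ 0.5006443  -0.02437991] rect 0.5004 -0.0246 0.0052 0.0116 angle -88.0 z 0.1319
 enc ((0.5489500761032104, -0.01211639679968357), 0.05983354523777962)
scene bottle [(426, [0.5492, -0.2101, 0.2348]), (434, [0.5492, -0.2101, 0.2349])]
scene tray [(429, [0.6116, 0.1888, 0.0212]), (425, [0.6107, 0.1909, 0.0213])]
scene frame [(285, [0.359, 0.1795, 0.0338]), (290, [0.3592, 0.1797, 0.0339])]
scene pliers [(460, [0.3682, -0.1892, 0.0119]), (463, [0.3684, -0.1893, 0.012])]
top bottle [(570, [0.5496, -0.2093, 0.235]), (572, [0.5498, -0.2094, 0.2351])]
top tray [(382, [0.6098, 0.194, 0.0208]), (378, [0.6103, 0.1914, 0.0211])]
top frame [(278, [0.3599, 0.178, 0.0341]), (282, [0.3597, 0.1755, 0.0348])]
top pliers [(542, [0.3687, -0.1933, 0.012]), (544, [0.3688, -0.1936, 0.0122])]
```

View pics/both12.png

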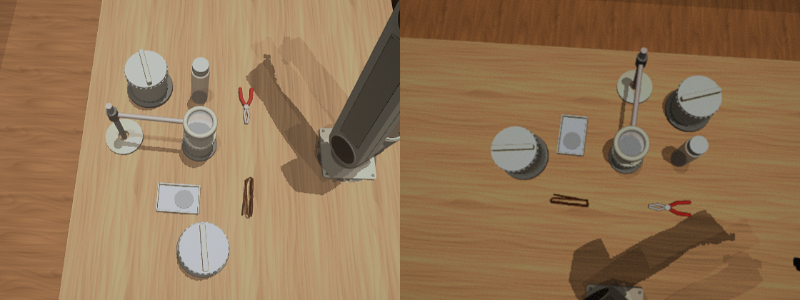

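The lamp head at (200,122) in the scene half and (631,143) in the top half is centred over the open tub. The bottle, tray, frame and pliers are where they started and the arm is clear, so I'll hand in.

```bash
python3 -c "
from h import *
print(bot.job_done())"
```

```text
the job is handed in; nothing more can be done
None
```

The tub is open with the lamp centred back over it, and I handed the job in at about 15.6 s of the 64 s allowed.

- **Lamp aside:** I swung the lamp by its bar to +y, the side away from the bottle. That left about 105 mm between the head and the cap, against the 55 mm needed.
- **Cap:** I gripped the fin, pressed the cap to about -0.009 m (roughly 15 N) and turned it anticlockwise about 83° (1.45 rad, the stop). When released it popped up.
- **Lamp back:** I swung the lamp back, released it and moved the arm well clear.

**Last checks:**
- The cap face is at 0.117 m, which is fully open.
- The head centre is at (0.544, -0.014) and the tub at (0.544, -0.015). The match is within about 1 mm by measurement, with the camera calibration good to about 2 mm.
- The bottle, tray, frame and pliers measure within about 3 mm of the start, which is within measurement noise, and they look unmoved in the pictures.

**What disagreed:**
- On the way to the cap, one move ended about 20 mm off because I had commanded it while the arm was still moving. I noticed and corrected it before touching the cap.
- The lamp head started about 9 mm off the tub's centre, so I centred it on the measured tub rather than on its starting position.

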